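# Fit the pivot spindle in the basket-weaving stand

### The arm

A 6-joint arm with a two-finger parallel gripper is mounted at the origin on the work surface. World frame = base frame: x ahead of the robot, y to its left, z up, the work surface at z = 0. Lengths are in m, angles in rad, forces in N, time in s.
With the tool pointing down it reaches from about 0.3 to 0.825 m from the base axis. Payload 5.4 kg.
Tool frame: the origin (TCP) lies at the very end of the fingers, on their centre line; the grasp point (between the pads) lies 19 mm behind it (robot.tcp_to_grasp is the distance from the TCP to the grasp point, in m); z points along the fingers, x is the direction in which the jaws open and shut, and the axes are right-handed (so a half turn about z gives the same grasp; the last joint's range is limited). The gripper opens to 92 mm and grips with 3 to 60 N. Pads are 20 mm wide; open, the fingers measure 128 mm over their backs; the gripper's body (75 mm by 189 mm) begins 69 mm behind the grasp point.
Start: joints at [-1.321, 0.158, 1.597, -0, 1.386, -0.21], TCP at [0.255, -0.515, 0.215] pointing down, gripper open.
Joint ranges: [-2.91, 2.91], [-0.94, 2.29], [0.18, 2.7], [-1.29, 4.43], [0.17, 2.64], [-3, 3]. Speed limits (rad/s): [2.57, 2.57, 3.14, 3.14, 3.14, 3.14].

### API

Orientations are given as a rotation vector (axis times angle).
In Python, from plant import robot gives the robot as it stands.
- The arm moves only by the tool apply_moves, never from a script. Its argument "moves" is a list that holds one entry, the list of rows, each a list of 5 numbers: the finger opening in mm, from 0 to 91.9, then the shift along the tool's x, y, z in mm, then the turn about the tool's z in degrees. In form: [[[grip, x, y, z, roll], ...]]. A call has 1 to 10 rows; each row shifts and turns the commanded pose from where the row before left it, along the tool's axes as they then stand; what a row does not reach is not made up. A row lasts 1/10 s, in which the tool goes at most 50 mm and 8.59 degrees, less where a joint would pass 70% of its speed; a pose out of reach is approached as far as the arm can. A call with a gripper value outside its range is refused whole. The fingers move at their own pace and stop on an object; the grip force is fixed at half the most. Time passes only in rows, so rows that do not move let the fingers close. It gives the time, the measured TCP pose, the force and the opening at its end, in the units of the state.
- robot.sense(): the state, without advancing time (a new reading comes with each control period).
- robot.snapshot(name): name is "side" or "top" or "wrist"; returns a dict with "image" (400x640x3 uint8, red, green, blue), "camera_matrix" (3x3 intrinsics, pixels), "distortion" ([k1, k2, p1, p2, k3] as OpenCV has them; the pictures are not rectified), "R" (3x3) and "t" (3): a world point X has camera coordinates R X + t. Camera axes: x right, y down, z forward; pixel columns grow to the right and rows downward; lengths in m; the calibration is good to about 2 mm. A picture is of the moment at which its call begins. There is no depth.
- robot.finish_job(): hands the job in, once; it reports no verdict.
The state is a dict: "t": time; "joints": joint angles; "joint_vel": joint speeds; "effort": joint torques, N m; "tcp_pos": TCP position; "tool_rot": TCP orientation; "ft_force": force on the tool from outside, world axes, zero at the start; "ft_torque": the same for the moment, N m; "finger_gap": opening from 0.0 (shut) to 1.0 (fully open).
Only numpy, scipy, OpenCV 4.12 (cv2) and the standard library are available. Lean on these libraries where they do the work, as an engineer would, in place of code of your own. Each camera call takes 0.05 s, during which the arm holds its last target. There are 200 camera calls.

### The job

Take the steel spindle out of its rack by its wooden handle and thread it down through the weaving stand: feel or look for the hole of the sliding guide plate in the stand's top window, carry the plate along with the spindle until the tip finds the two bearings below, and press it home against the friction plug until its collar sits flat on the guide plate, then let go. Work by feel: the spindle must never bear on the stand with more than 60 N. Leave all the other things on the table where they are.

Things in the scene. Friction and masses are not known exactly. Their poses are not given: they have to be found in the camera images.
- stand: Fixed wooden stand, 110 x 190 mm on the table (y = -86 to +104 mm in its axes), 154 mm high. Origin at table height under the middle of the bearing carriage's travel; z up, y along the travel of guide plate and carriage. Its top is a wooden cover with a window, 30 mm wide in x, 60 mm long in y (-21 to +39 mm); the steel guide plate lies in the window.
- window_mid (a point): Middle of the window at the guide plate's top face (stand x 0, y +9, z 150 mm; cover top 154), axes as the stand's. The plate always fills the window, is 10 mm thick, with one 14 mm hole at x = 0. It slides in y only, at about 2.5 N, and stays put. Its place is not measured: the hole starts somewhere from stand y +5 to +26 mm, and can go from -10 to +28 mm.
- bearing_level (a point): Point at stand x = y = 0, z = 90 mm, the height of the upper bearing's top. The carriage below holds two steel bearing plates, 12 mm thick, tops at 90 and 45 mm, their 14 mm holes in line at x = 0 and at an unmeasured y from -7 to +7 mm. It slides along y only, at about 4 N, and stays put. Between the guide's underside (140 mm) and 90 mm the spindle's tip can move along y.
- plug_home (a point): Point at stand x = y = 0, 18 mm above the table: the height of the tip when the spindle is home. A brass friction plug stands under the lower bearing, its top 26 to 34 mm above the table at the start; it resists with about 6 N when pushed down and stays where it is left. The spindle's own weight does not move it.
- handle_mid (a point): Centre of the spindle's handle: a square wooden block 26 x 26 mm, 46 mm high, faces along the spindle's x and y; z up the spindle. Below it a steel collar, 20 mm wide, 8 mm high, its underside 31 mm below this point; then a 12 mm shaft, 132 mm long. 0.15 to 0.3 kg in all. At the start it hangs upright in the rack, collar on the rack's top.
- spindle_tip (a point): Tip of the spindle, on its axis, 163 mm below the handle's centre; z points up the spindle. The last 5 mm taper from 12 mm to 9 mm in diameter.
- rack_hole (a point): Centre of the 17 mm hole in the rack's top face, 155 mm above the table; the rack is a fixed dark wooden bench 70 x 110 mm, open below.
- weight: Bystander: black iron weight with a ring on top, 68 mm wide, 66 mm high.
- tape: Bystander: tape measure, yellow and black case 60 x 32 x 58 mm.
- awl: Bystander: awl like a screwdriver, 170 mm long, lying on the table.
- rapper: Bystander: hammer-shaped rapping tool, lying.
- jar: Bystander: closed glass jar, 68 mm wide, 90 mm high.
- trug: Bystander: small woven basket, 135 mm wide, 55 mm high.
- clip: Bystander: wooden spring clip 70 x 26 x 12 mm, lying.
Things that resemble listed ones, but are neither listed nor needed, are in the scene too. Leave any red or yellow look-alike of the part that bears handle_mid alone.

How it is judged:
On the way, in this order (a step that is already met when the one before it is completed fails the run):
1. the spindle's tip is through the guide plate's hole (z of spindle_tip in the frame of stand between 0.06 and 0.132 m and x of spindle_tip in the frame of stand between -0.008 and 0.008 m and y of spindle_tip in the frame of stand between -0.018 and 0.036 m), for 0.1 s.
2. the tip is in the bearings, the collar not yet down (z of spindle_tip in the frame of stand below 0.076 m and x of spindle_tip in the frame of stand between -0.005 and 0.005 m and y of spindle_tip in the frame of stand between -0.012 and 0.012 m), for 0.1 s.
At the end, for the whole second after the job is handed in: The spindle stands at rest in the stand, through the guide plate and both bearings: its tip within 4 mm in x and 11 mm in y of the stand's origin and less than 21 mm above the table (home is 18 mm, so the collar is within 3 mm of the guide plate), upright within 0.06 rad, and released (z of spindle_tip in the frame of stand between 0.01 and 0.021 m and x of spindle_tip in the frame of stand between -0.004 and 0.004 m and y of spindle_tip in the frame of stand between -0.011 and 0.011 m and angle between spindle_tip's own z axis and vertical below 0.06 rad and linear speed of spindle below 0.02 m/s); the robot touches nothing.
It fails at once if the spindle bears on the stand with more than 60 N (contact force between spindle and stand above 60 N).
It fails at once if a bystander is moved by more than 30 mm (distance of any of weight, tape, awl, rapper, jar, trug, clip from where it was at the start of the episode above 0.03 m).
It also fails if it takes over 67 s, if anything falls off the work surface, if the arm or the gripper's body presses on something with over 40 N, if the wrist force passes 120 N, or if a joint passes its speed limit or range.

## Working session

There is one attempt and no reset: what is moved stays moved. The work goes in short steps, Python scripts to look and compute and a tool call to move; the robot and the scene stay as the last step left them, time stands still between calls to the robot, and variables do not carry over. Pictures are saved under pics/ and viewed, about 8 in all and at most 12, crops included, and the job is handed in when it is done.

Besides the shell and the picture viewer there is one more tool, called after "Emit:" by a JSON object that holds its "op" and its "data". apply_moves: Moves the arm, as the interface text tells. Its arguments: {"type":"object","properties":{"moves":{"type":"array","items":{"type":"array","items":{"type":"array","items":{"type":"number"}}}}},"required":["moves"]}

```bash
mkdir -p pics; cat > h.py <<'E'
import numpy as np, cv2
from plant import robot
def snap(n,f):
    s=robot.snapshot(n); cv2.imwrite(f'pics/{f}.png',s['image'][:,:,::-1]); 
    np.savez(f'pics/{f}.npz',**s); return s
def load(f): return np.load(f'pics/{f}.npz')
def ray(s,uv):
    p=cv2.undistortPoints(np.array([[uv]],float),s['camera_matrix'],np.array(s['distortion'],float))[0,0]
    R=np.array(s['R']);t=np.array(s['t']); return -R.T@t, R.T@np.array([p[0],p[1],1])
def onz(s,uv,z):
    o,d=ray(s,uv); return o+d*(z-o[2])/d[2]
def proj(s,X):
    return cv2.projectPoints(np.array(X,float).reshape(-1,3),cv2.Rodrigues(np.array(s['R']))[0],np.array(s['t'],float),s['camera_matrix'],np.array(s['distortion'],float))[0].reshape(-1,2)
def crop(f,x0,y0,x1,y1,k): 
    im=cv2.imread(f'pics/{f}.png')[y0:y1,x0:x1]; return cv2.resize(im,None,fx=k,fy=k,interpolation=cv2.INTER_CUBIC)
E
python3 - <<'E'
from h import *
a=snap('top','top0');b=snap('side','side0')
for s in (a,b): print(-np.array(s['R']).T@s['t'],s['R'])
s=robot.sense();print(s['t'],s['tcp_pos'],s['tool_rot'],s['ft_force'],s['finger_gap'])
E
```

```text
[0.38107189 0.05527523 1.37096873] [[-0.02920028 -0.99957192 -0.0018218 ]
 [-0.9877355   0.02913408 -0.15339424]
 [ 0.15338165 -0.0026797  -0.98816339]]
[-0.00092819  0.66544097  0.65563103] [[-0.73422835 -0.67869933  0.01661163]
 [-0.3695161   0.37898288 -0.84842786]
 [ 0.56953189 -0.62907805 -0.52905031]]
0.1 [ 0.25500835 -0.51473325  0.21371362] [-2.66822035e+00  1.65614446e+00  1.95107531e-03] [ 0.15808262 -0.00522134 -0.11068544] 0.9982767051351235
```

View pics/top0.png

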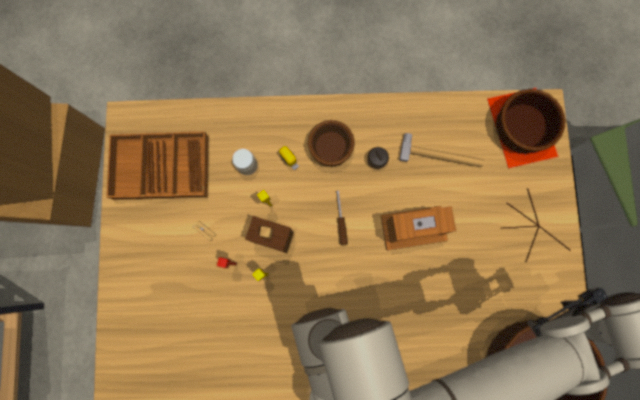

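View pics/side0.png

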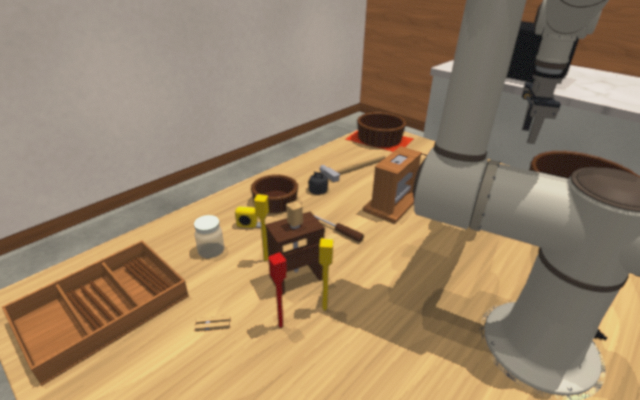

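The overhead picture shows the rack at (268,233) with a natural-wood handle on it. Three look-alikes stand nearby: yellow at (264,197) and (259,274), red at (223,263). The unpainted wooden handle in the rack is the one that fits. The stand is at (418,226), its window near (424,223). I'll confirm with one enlarged crop.

```bash
python3 - <<'E'
from h import *
a=crop('top0',205,180,305,290,4);b=crop('top0',370,195,470,260,4)
c=np.zeros((440,800,3),np.uint8);c[:,:400]=a;c[:260,400:]=b
cv2.imwrite('pics/c1.png',c)
E
```

```text
(no output)
```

View pics/c1.png

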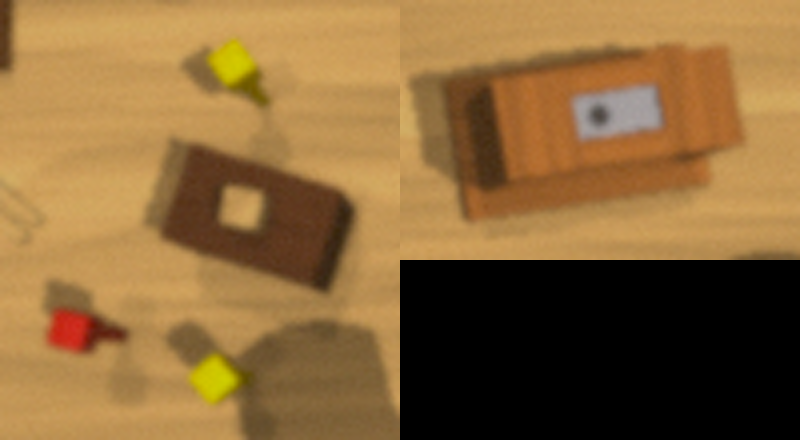

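```bash
python3 - <<'E'
from h import *
s=load('top0')
P=lambda x,y,z,ox,oy: onz(s,(ox+(x+.5)/4-.5,oy+(y+.5)/4-.5),z)
H=[P(x,y,.209,205,180) for x,y in [(222,183),(267,190),(264,232),(218,226)]]
print('handle',np.round(H,4),np.mean(H,0),[np.linalg.norm(H[i]-H[(i+1)%4]) for i in range(4)])
for i in range(4): d=H[(i+1)%4]-H[i]; print(np.degrees(np.arctan2(d[1],d[0])))
W=[P(x,y,.152,370,195) for x,y in [(172,96),(257,84),(263,128),(180,142)]]
print('win',np.round(W,4),np.mean(W,0),[np.linalg.norm(W[i]-W[(i+1)%4]) for i in range(4)])
for i in range(4): d=W[(i+1)%4]-W[i]; print(np.degrees(np.arctan2(d[1],d[0])))
print('hole',P(199,115,.150,370,195))
for n,x,y in [('y1',233,63),('red',72,330),('y2',215,378)]: print(n,P(x,y,.21,205,180))
c=[P(x,y,.155,205,180) for x,y in [(190,145),(352,197),(328,290),(162,237)]];print('rack',np.round(c,3))
for f,z in (('side0',.209),): print(proj(load(f),np.mean(H,0)),proj(load(f),np.mean(W,0)))
E
```

```text
handle [[0.5026 0.2155 0.209 ]
 [0.4971 0.186  0.209 ]
 [0.4696 0.1883 0.209 ]
 [0.4744 0.2184 0.209 ]] [0.48590051 0.20204112 0.209     ] [np.float64(0.03002581751431442), np.float64(0.02759690246742357), np.float64(0.03046181207528702), np.float64(0.028324424929821315)]
-100.4889865032299
175.20758434081867
80.95798047159597
-5.804956313706554
win [[ 0.5148 -0.1979  0.152 ]
 [ 0.5214 -0.2574  0.152 ]
 [ 0.4907 -0.2595  0.152 ]
 [ 0.4828 -0.2015  0.152 ]] [ 0.50243609 -0.22909006  0.152     ] [np.float64(0.05983492391968811), np.float64(0.03069826709856822), np.float64(0.058499421527103405), np.float64(0.03217182213289901)]
-83.69779447211161
-176.07713010618141
97.7714260569008
6.445190399730303
hole [ 0.50126929 -0.21624798  0.15      ]
y1 [0.58210708 0.20741912 0.21      ]
red [0.40942378 0.31376745 0.21      ]
y2 [0.37609998 0.22104595 0.21      ]
rack [[0.535 0.245 0.155]
 [0.496 0.134 0.155]
 [0.433 0.151 0.155]
 [0.472 0.264 0.155]]
[[295.81107226 204.63503566]] [[399.53393897 159.46743318]]
```

```bash
python3 - <<'E'
from h import *
c=np.zeros((480,800,3),np.uint8);c[:,:400]=crop('side0',240,180,340,300,4);c[:,400:]=crop('side0',350,130,450,250,4)
cv2.imwrite('pics/c2.png',c)
E
```

```text
(no output)
```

View pics/c2.png

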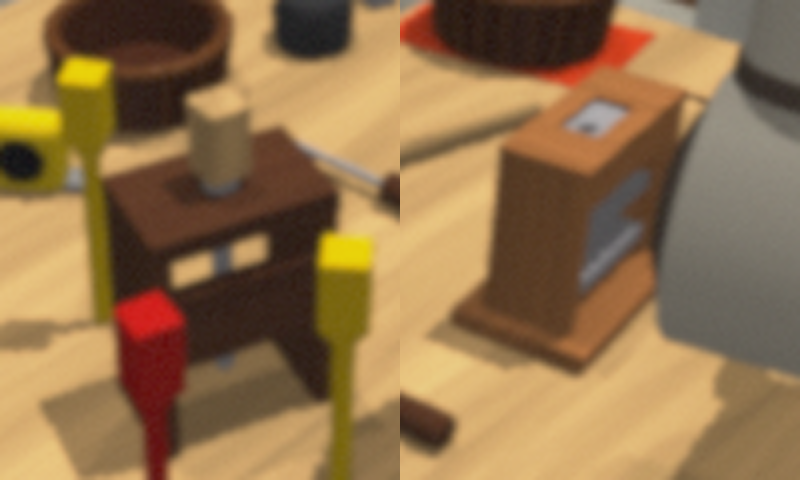

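The crop confirms the target: the wooden handle sits in the dark rack, and the red and yellow ones stand free beside it. Handle centre is about (0.486, 0.202), yaw about -7.5°. Measured 28–30 mm faces are plausible for 26 mm. The window's mid-point is about (0.5025, -0.229) and its measured size of 59 x 31 mm fits. The stand's yaw is about +7°, with +y to the left, and the hole is at about stand y +22. Now I'll move above the rack.

Emit:
{"op": "apply_moves", "data": {"moves": [[[91,0,0,-45,0],[91,0,0,-45,0],[91,-30,-29,0,0],[91,-30,-29,0,0],[91,-30,-29,0,0],[91,-30,-29,0,0],[91,-30,-29,0,0],[91,-30,-29,0,0],[91,-30,-29,0,0],[91,-30,-29,0,0]]]}}

```text
t: 1.1
tcp_pos: [0.3565, -0.1955, 0.3042]
tool_rot: [-2.669, 1.657, 0.0]
ft_force: [0.6, 1.0, 0.2]
finger_gap: 0.987
```

Emit:
{"op": "apply_moves", "data": {"moves": [[[91,-30,-29.4,0,0],[91,-30,-29.4,0,0],[91,-30,-29.4,0,0],[91,-30,-29.4,0,0],[91,-30,-29.4,0,0],[91,-30,-29.4,0,0],[91,-30,-29.4,0,0],[91,-30,-29.4,0,8.5],[91,0,0,0,8.5],[91,0,0,0,8.5]]]}}

```text
t: 2.1
tcp_pos: [0.4596, 0.1203, 0.3039]
tool_rot: [2.246, -2.195, -0.002]
ft_force: [-0.0, 0.2, 0.1]
finger_gap: 0.988
```

```bash
cat >> h.py <<'E'
from scipy.spatial.transform import Rotation as Ro
def st():
    s=robot.sense(); R=Ro.from_rotvec(s['tool_rot']).as_matrix()
    print('t %.2f tcp'%s['t'],np.round(np.array(s['tcp_pos'])*1000,1),'xdir %.2f'%np.degrees(np.arctan2(R[1,0],R[0,0])),'zax',np.round(R[:,2],4),'F',np.round(s['ft_force'],1),'T',np.round(s['ft_torque'],2),'gap %.1f'%(s['finger_gap']*92),'j',np.round(s['joints'],2))
    return s,R
def to(x,y,z=None):
    s,R=st(); p=np.array(s['tcp_pos']); d=np.array([x,y,p[2] if z is None else z])-p
    print('tool shift mm',np.round(R.T@d*1000,1))
E
python3 - <<'E'
from h import *
to(.486,.202)
snap('wrist','w1')
print(proj(load('w1'),[[.486,.202,.209]]))
E
```

```text
t 2.10 tcp [459.6 120.3 303.9] xdir -88.70 zax [-0.0015  0.     -1.    ] F [-0.   0.2  0.1] T [-0.04  0.06 -0.02] gap 90.9 j [ 0.   -0.15  1.73  0.    1.56  1.55]
tool shift mm [-81.1 -28.2  -0. ]
[[220.44446342 165.03604059]]
```

View pics/w1.png

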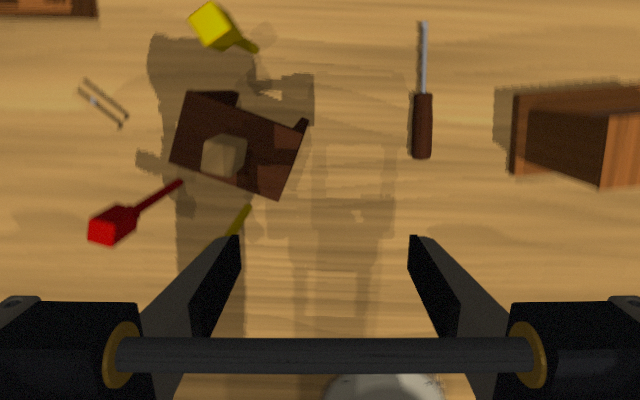

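The wrist view shows the wooden handle at about (222,158) against a predicted (220,165), so they agree. I'll go above it and look again.

Emit:
{"op": "apply_moves", "data": {"moves": [[[91,-27,-9.4,0,0],[91,-27,-9.4,0,0],[91,-27,-9.4,0,4.4],[91,0,0,0,4.4],[91,0,0,0,0]]]}}

```text
t: 2.65
tcp_pos: [0.4858, 0.2011, 0.3041]
tool_rot: [2.078, -2.355, -0.001]
ft_force: [-0.3, -0.2, -0.7]
finger_gap: 0.99
```

```bash
python3 - <<'E'
from h import *
to(.486,.202)
s=snap('wrist','w2')
p=proj(s,[[.486,.202,.209],[.486,.202,.163],[.486,.202,.155]]);print(p)
x,y=p[0].astype(int); x0=max(0,x-80);y0=max(0,y-70);print(x0,y0)
cv2.imwrite('pics/c3.png',crop('w2',x0,y0,x0+160,y0+140,4))
E
```

```text
t 2.65 tcp [485.8 201.1 304.1] xdir -97.14 zax [-1.2e-03 -3.0e-04 -1.0e+00] F [-0.3 -0.2 -0.7] T [ 0.11  0.02 -0.02] gap 91.1 j [ 0.16 -0.02  1.6  -0.    1.55  1.86]
tool shift mm [-0.9 -0.1 -0. ]
[[323.32881064 199.38202174]
 [323.40285734 184.26014411]
 [323.41372373 182.04206518]]
243 129
```

View pics/c3.png

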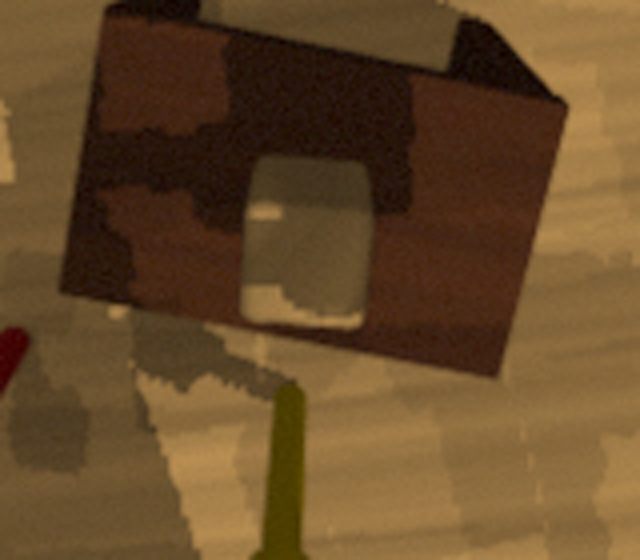

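```bash
python3 - <<'E'
from h import *
s=load('w2')
for u in [(319,195.4),(243+242/4,129+327/4),(243+368/4,129+327/4),(243+370/4,129+205/4),(243+248/4,129+205/4)]: print(onz(s,u,.209))
print(onz(s,(243+308/4,129+155/4),.163))
E
```

```text
[0.48974264 0.20501881 0.209     ]
[0.47838373 0.21914401 0.209     ]
[0.47523432 0.19381356 0.209     ]
[0.50053458 0.19051394 0.209     ]
[0.50350364 0.2143803  0.209     ]
[0.50192617 0.20315241 0.163     ]
```

The measured handle top is a 25.5 mm square centred at (0.489, 0.2045), which fits. I'll descend and grip 5 mm above the handle's centre.

Emit:
{"op": "apply_moves", "data": {"moves": [[[91,-3.8,-2.8,30,0],[91,0,0,35,0],[91,0,0,35,0],[91,0,0,20,0],[91,0,0,12,0],[91,0,0,0,0],[20,0,0,0,0],[20,0,0,0,0],[20,0,0,0,0],[20,0,0,0,0]]]}}

```text
t: 3.7
tcp_pos: [0.4898, 0.2043, 0.1735]
tool_rot: [-2.075, 2.357, -0.001]
ft_force: [-0.6, 0.8, -0.3]
finger_gap: 0.665
```

```bash
python3 -c "
from h import *
st()"
```

```text
t 3.70 tcp [489.8 204.3 173.5] xdir -97.29 zax [ 1.6e-03  2.0e-04 -1.0e+00] F [-0.6  0.8 -0.3] T [ 0.04  0.01 -0.03] gap 61.2 j [ 0.17  0.08  1.77 -0.    1.29  1.87]
```

Emit:
{"op": "apply_moves", "data": {"moves": [[[15,0,0,0,0],[15,0,0,0,0],[15,0,0,0,0],[15,0,0,0,0],[15,0,0,0,0],[15,0,0,0,0],[15,0,0,0,0],[15,0,0,0,0]]]}}

```text
t: 4.5
tcp_pos: [0.4892, 0.2042, 0.1726]
tool_rot: [-2.075, 2.358, 0.0]
ft_force: [0.6, 0.8, 0.2]
finger_gap: 0.284
```

```bash
python3 -c "
from h import *
st()"
```

```text
t 4.50 tcp [489.2 204.2 172.6] xdir -97.30 zax [-1.e-04  1.e-04 -1.e+00] F [0.6 0.8 0.2] T [ 0.2   0.01 -0.03] gap 26.1 j [0.17 0.08 1.77 0.   1.29 1.87]
```

Emit:
{"op": "apply_moves", "data": {"moves": [[[15,0,0,-6,0],[15,0,0,-12,0],[15,0,0,-16,0],[15,0,0,-18,0],[15,0,0,-18,0],[15,0,0,-18,0],[15,0,0,-18,0],[15,0,0,-18,0],[15,0,0,-18,0],[15,0,0,-14,0]]]}}

```text
t: 5.5
tcp_pos: [0.4895, 0.2041, 0.3308]
tool_rot: [-2.074, 2.357, -0.002]
ft_force: [0.0, 0.0, -3.4]
finger_gap: 0.286
```

```bash
python3 -c "
from h import *
to(.505,-.1)
s=snap('wrist','w3')
"
```

```text
t 5.50 tcp [489.5 204.1 330.8] xdir -97.31 zax [ 1.9e-03  2.0e-04 -1.0e+00] F [ 0.   0.  -3.4] T [ 0.05  0.03 -0.02] gap 26.3 j [ 0.17 -0.01  1.55 -0.    1.6   1.87]
tool shift mm [299.7 -54.1  -0. ]
```

View pics/w3.png

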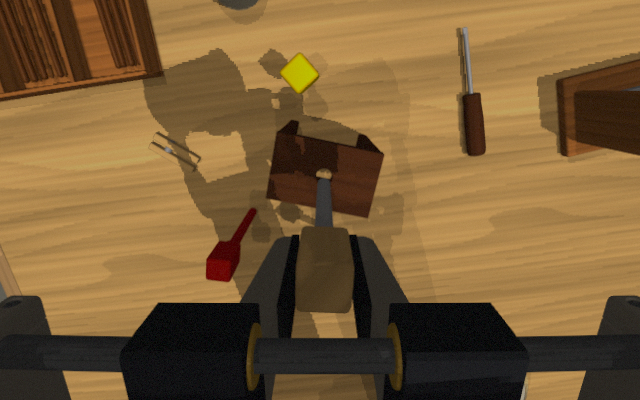

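The spindle is held (gap 26 mm), its tip at about (324,178) over the rack hole at (324,174), hanging straight. Now I'll carry it above the stand's hole.

Emit:
{"op": "apply_moves", "data": {"moves": [[[15,10,-2,0,0],[15,25,-4,0,0],[15,38,-6,0,0],[15,38,-6,0,0],[15,38,-6,0,0],[15,38,-6,0,0],[15,38,-6,0,0],[15,38,-6,0,0],[15,38,-6,0,0],[15,38,-6,0,0]]]}}

```text
t: 6.55
tcp_pos: [0.4986, -0.1409, 0.3273]
tool_rot: [2.074, -2.358, -0.003]
ft_force: [0.3, -1.0, -2.6]
finger_gap: 0.286
```

Emit:
{"op": "apply_moves", "data": {"moves": [[[15,36,-5,0,0],[15,25,-4,0,0],[15,15,-2,0,-4.8],[15,0,0,0,-4.8],[15,0,0,0,-4.7],[15,0,0,0,0]]]}}

```text
t: 7.15
tcp_pos: [0.5, -0.2161, 0.3272]
tool_rot: [2.352, -2.082, -0.004]
ft_force: [0.4, -0.3, -2.1]
finger_gap: 0.285
```

```bash
python3 - <<'E'
from h import *
to(.5013,-.2162)
s=snap('wrist','w4'); b=snap('side','s4'); a=snap('top','t4')
tip=[[.5013,-.2162,.181],[.5013,-.2162,.15]]
p=proj(s,tip);q=proj(b,tip);print(p,q,proj(a,tip))
x,y=p.mean(0).astype(int);u,v=q.mean(0).astype(int)
c=np.zeros((560,800,3),np.uint8);c[:,:400]=crop('w4',x-50,y-70,x+50,y+70,4);c[:,400:]=crop('s4',u-40,v-56,u+40,v+56,5)
print(x-50,y-70,u-40,v-56)
cv2.imwrite('pics/c4.png',c)
E
```

```text
t 7.15 tcp [ 500.  -216.1  327.2] xdir -83.04 zax [-0.0022  0.0013 -1.    ] F [ 0.4 -0.3 -2.1] T [ 0.01  0.06 -0.02] gap 26.3 j [-0.63  0.03  1.51 -0.    1.6   0.82]
tool shift mm [ 0.2 -1.2 -0. ]
[[324.63743672 181.63092805]
 [324.62609568 173.86967081]] [[398.64656863 151.88157083]
 [397.3183012  161.67409796]] [[421.83275519 222.16033662]
 [419.35702966 223.36446292]]
274 107 357 100
```

View pics/c4.png

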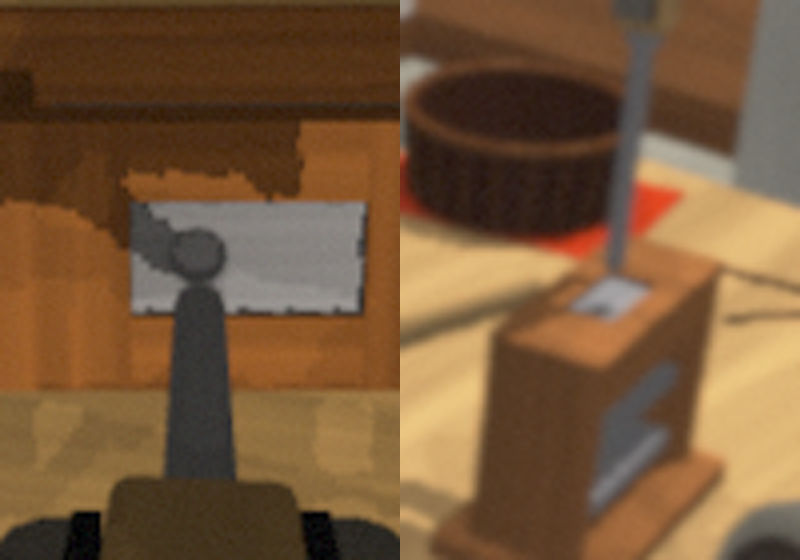

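```bash
python3 - <<'E'
from h import *
s=load('w4');b=load('s4')
P=lambda x,y,z: onz(s,(274+(x+.5)/4-.5,107+(y+.5)/4-.5),z)
print('hole',P(199,254,.15))
W=[P(x,y,.152) for x,y in [(131,203),(366,203),(363,313),(133,313)]];print(np.round(W,4),np.mean(W,0))
for yy in (283,288): print('tip',P(200,yy,.1776))
p=lambda x,y:(357+(x+.5)/5-.5,100+(y+.5)/5-.5)
print('side hole',onz(b,p(602,308),.15),'side tip pix',p(615,270), proj(b,[[.5,-.2161,.1776],[.502,-.2161,.1776],[.5,-.2141,.1776],[.5,-.2161,.1816]]))
W=[onz(b,p(*q),.152) for q in [(570,314),(607,277),(650,286),(617,325)]];print(np.round(W,4),np.mean(W,0))
E
```

```text
hole [ 0.50505216 -0.21444545  0.15      ]
[[ 0.5165 -0.1958  0.152 ]
 [ 0.5237 -0.2545  0.152 ]
 [ 0.4952 -0.2583  0.152 ]
 [ 0.488  -0.1994  0.152 ]] [ 0.50585021 -0.22699932  0.152     ]
tip [ 0.50442767 -0.21484719  0.1776    ]
tip [ 0.50321401 -0.2149961   0.1776    ]
side hole [ 0.33666569 -0.38382553  0.15      ] side tip pix (479.6, 153.6) [[398.87003659 153.12389791]
 [398.26970412 152.90370616]
 [398.48090951 153.34559987]
 [399.04438612 151.84278375]]
[[ 0.3455 -0.359   0.152 ]
 [ 0.3504 -0.4215  0.152 ]
 [ 0.3268 -0.4282  0.152 ]
 [ 0.3201 -0.3651  0.152 ]] [ 0.33569944 -0.39344803  0.152     ]
```

```bash
python3 - <<'E'
from h import *
b=load('s4')
p=lambda x,y:(357+(x-400+.5)/5-.5,100+(y+.5)/5-.5)
print('side hole',onz(b,p(602,308),.15)); 
W=[onz(b,p(*q),.152) for q in [(570,314),(607,277),(650,286),(617,325)]];print(np.round(W,4),np.mean(W,0))
s=load('w4');P=lambda x,y,z: onz(s,(274+(x+.5)/4-.5,107+(y+.5)/4-.5),z)
print(P(200,283,.1776),P(200,299,.1776))
for tip in ([.5,-.2161],[.5035,-.215],[.497,-.216]):
  a=np.linspace(0,6.28,40); rim=[[tip[0]+.0045*np.cos(t),tip[1]+.0045*np.sin(t),.1776] for t in a]
  q=(proj(s,rim)+.5-[274,107])*4-.5;print(tip,'wrist crop rim top',q[:,1].min(), 'xc',q[:,0].mean())
  q=(proj(b,rim)+.5-[357,100])*5-.5;print('   side rim bottom',q[:,1].max(),'xc',q[:,0].mean()+400)
E
```

```text
side hole [ 0.50360488 -0.21808049  0.15      ]
[[ 0.5105 -0.1953  0.152 ]
 [ 0.5217 -0.2507  0.152 ]
 [ 0.4971 -0.2585  0.152 ]
 [ 0.4839 -0.2028  0.152 ]] [ 0.50330859 -0.22683495  0.152     ]
[ 0.50442767 -0.21484719  0.1776    ] [ 0.50053466 -0.21532485  0.1776    ]
[0.5, -0.2161] wrist crop rim top 283.2089038398017 xc 203.01580569764673
   side rim bottom 271.1400988253399 xc 611.1869418474587
[0.5035, -0.215] wrist crop rim top 268.39179666918676 xc 200.22083586468946
   side rim bottom 269.8132487484298 xc 604.8675206676426
[0.497, -0.216] wrist crop rim top 295.3141280155246 xc 201.0614513222708
   side rim bottom 272.8630656361524 xc 615.6033438908748
```

All three views agree that the hole lies about 4.5 mm further in stand +x than the tip, and level with it in y. I'll correct that, come down and feel.

Emit:
{"op": "apply_moves", "data": {"moves": [[[15,-0.4,-4.5,8,0],[15,0,0,8,0],[15,0,0,6,0],[15,0,0,2,0],[15,0,0,1.5,0],[15,0,0,1.5,0],[15,0,0,1.5,0],[15,0,0,0,0]]]}}

```text
t: 8.1
tcp_pos: [0.5054, -0.2148, 0.3001]
tool_rot: [2.353, -2.082, 0.0]
ft_force: [-0.9, 0.2, -2.6]
finger_gap: 0.285
```

```bash
python3 -c "
from h import *
st()"
```

```text
t 8.10 tcp [ 505.4 -214.8  300.1] xdir -83.01 zax [ 0. -0. -1.] F [-0.9  0.2 -2.6] T [ 0.07 -0.   -0.01] gap 26.2 j [-0.62  0.05  1.55 -0.    1.55  0.83]
```

Emit:
{"op": "apply_moves", "data": {"moves": [[[15,0,0,1,0],[15,0,0,1,0],[15,0,0,1,0],[15,0,0,0,0]]]}}

```text
t: 8.5
tcp_pos: [0.5053, -0.2148, 0.297]
tool_rot: [2.353, -2.082, -0.0]
ft_force: [-0.2, -0.6, -2.5]
finger_gap: 0.284
```

Emit:
{"op": "apply_moves", "data": {"moves": [[[15,0,0,1,0],[15,0,0,1,0],[15,0,0,1,0],[15,0,0,0,0]]]}}

```text
t: 8.9
tcp_pos: [0.5053, -0.2147, 0.2939]
tool_rot: [2.353, -2.082, -0.001]
ft_force: [-0.2, 0.2, -2.5]
finger_gap: 0.289
```

The tip is about 6 mm below the plate's top with no contact, so it is in the hole. Continuing.

Emit:
{"op": "apply_moves", "data": {"moves": [[[15,0,0,2,0],[15,0,0,2,0],[15,0,0,2,0],[15,0,0,2,0],[15,0,0,0,0]]]}}

```text
t: 9.4
tcp_pos: [0.5052, -0.2147, 0.2856]
tool_rot: [2.353, -2.082, -0.001]
ft_force: [1.1, 0.1, -3.0]
finger_gap: 0.285
```

Emit:
{"op": "apply_moves", "data": {"moves": [[[15,0,0,3,0],[15,0,0,3,0],[15,0,0,3,0],[15,0,0,3,0],[15,0,0,3,0],[15,0,0,0,0]]]}}

```text
t: 10.0
tcp_pos: [0.5051, -0.2146, 0.2705]
tool_rot: [2.353, -2.082, -0.002]
ft_force: [-0.3, -0.3, -2.8]
finger_gap: 0.285
```

```bash
python3 -c "
from h import *
st()"
```

```text
t 10.00 tcp [ 505.1 -214.6  270.5] xdir -83.01 zax [-9.e-04  6.e-04 -1.e+00] F [-0.3 -0.3 -2.8] T [ 0.08 -0.04 -0.04] gap 26.2 j [-0.62  0.06  1.6   0.    1.49  0.83]
```

Emit:
{"op": "apply_moves", "data": {"moves": [[[15,2,0,0,0],[15,2,0,0,0],[15,2,0,0,0],[15,2,0,0,0],[15,2,0,0,0],[15,2,0,0,0],[15,2,0,0,0],[15,2,0,0,0],[15,0,0,0,0]]]}}

```text
t: 10.9
tcp_pos: [0.5073, -0.231, 0.271]
tool_rot: [2.352, -2.082, -0.0]
ft_force: [-1.4, 1.8, -3.8]
finger_gap: 0.287
```

```bash
python3 -c "
from h import *
st()"
```

```text
t 10.90 tcp [ 507.3 -231.   271. ] xdir -83.02 zax [-2.e-04 -1.e-04 -1.e+00] F [-1.4  1.8 -3.8] T [0.59 0.37 0.04] gap 26.4 j [-0.64  0.08  1.57 -0.    1.49  0.81]
```

Emit:
{"op": "apply_moves", "data": {"moves": [[[15,0,0.6,0,0],[15,0,0,4,0],[15,0,0,4,0],[15,0,0,4,0],[15,0,0,4,0],[15,0,0,4,0],[15,0,0,4,0],[15,0,0,0,0]]]}}

```text
t: 11.7
tcp_pos: [0.5066, -0.2308, 0.2463]
tool_rot: [2.353, -2.082, -0.001]
ft_force: [-0.3, 0.7, -1.3]
finger_gap: 0.285
```

```bash
python3 -c "
from h import *
st()"
```

```text
t 11.70 tcp [ 506.6 -230.8  246.3] xdir -83.01 zax [-5.e-04  0.e+00 -1.e+00] F [-0.3  0.7 -1.3] T [-0.   -0.03 -0.02] gap 26.2 j [-0.64  0.09  1.61 -0.    1.44  0.8 ]
```

Emit:
{"op": "apply_moves", "data": {"moves": [[[15,0,0,2,0],[15,0,0,2,0],[15,0,0,1,0],[15,0,0,1,0],[15,0,0,1,0],[15,0,0,0,0]]]}}

```text
t: 12.3
tcp_pos: [0.5067, -0.2308, 0.24]
tool_rot: [2.353, -2.082, 0.0]
ft_force: [-0.3, 0.4, -2.3]
finger_gap: 0.288
```

Emit:
{"op": "apply_moves", "data": {"moves": [[[15,0,0,0.7,0],[15,0,0,0.7,0],[15,0,0,0,0]]]}}

```text
t: 12.6
tcp_pos: [0.5069, -0.2309, 0.2395]
tool_rot: [-2.353, 2.082, -0.001]
ft_force: [0.4, 0.3, 1.2]
finger_gap: 0.289
```

```bash
python3 -c "
from h import *
st()"
```

```text
t 12.60 tcp [ 506.9 -230.9  239.5] xdir -83.00 zax [ 7.e-04 -5.e-04 -1.e+00] F [0.4 0.3 1.2] T [ 0.15  0.18 -0.01] gap 26.6 j [-0.64  0.09  1.62  0.    1.43  0.8 ]
```

First touch on the upper bearing (+3.5 N) came at the expected height. I'll slide lightly towards -y, feeling for the hole.

Emit:
{"op": "apply_moves", "data": {"moves": [[[15,1,0,0.4,0],[15,1,0,0,0],[15,1,0,0,0],[15,0,0,0,0]]]}}

```text
t: 13.0
tcp_pos: [0.507, -0.2327, 0.2392]
tool_rot: [-2.352, 2.08, 0.003]
ft_force: [-2.2, 3.9, 6.1]
finger_gap: 0.287
```

```bash
python3 -c "
from h import *
st()"
```

```text
t 13.00 tcp [ 507.  -232.7  239.2] xdir -82.99 zax [-4.0e-04  2.5e-03 -1.0e+00] F [-2.2  3.9  6.1] T [ 1.38  0.79 -0.03] gap 26.4 j [-0.65  0.1   1.61  0.    1.43  0.8 ]
```

Emit:
{"op": "apply_moves", "data": {"moves": [[[15,1,0.3,-0.3,0],[15,1,0,0,0],[15,1,0,0,0],[15,0,0,0,0]]]}}

```text
t: 13.4
tcp_pos: [0.5071, -0.2349, 0.239]
tool_rot: [-2.351, 2.079, 0.005]
ft_force: [-0.9, 6.4, 5.7]
finger_gap: 0.283
```

```bash
python3 -c "
from h import *
st()"
```

```text
t 13.40 tcp [ 507.1 -234.9  239. ] xdir -82.98 zax [-6.0e-04  4.4e-03 -1.0e+00] F [-0.9  6.4  5.7] T [2.04 0.62 0.01] gap 26.0 j [-0.65  0.1   1.61  0.    1.43  0.8 ]
```

Emit:
{"op": "apply_moves", "data": {"moves": [[[15,-1,0,0.5,0],[15,-0.5,0,0.5,0],[15,0,0,0,0]]]}}

```text
t: 13.7
tcp_pos: [0.5073, -0.2343, 0.2389]
tool_rot: [-2.352, 2.08, 0.001]
ft_force: [-0.6, 4.3, 7.2]
finger_gap: 0.285
```

```bash
python3 -c "
from h import *
st()"
```

```text
t 13.70 tcp [ 507.3 -234.3  238.9] xdir -82.98 zax [ 8.0e-04  1.8e-03 -1.0e+00] F [-0.6  4.3  7.2] T [1.51 0.57 0.02] gap 26.2 j [-0.65  0.1   1.61  0.    1.43  0.8 ]
```

Emit:
{"op": "apply_moves", "data": {"moves": [[[15,0,0,-1,0],[15,0,0,-0.5,0],[15,1.5,0,0,0],[15,1.5,0,0,0],[15,0,0,0.8,0],[15,0,0,0,0]]]}}

```text
t: 14.3
tcp_pos: [0.5073, -0.2385, 0.2377]
tool_rot: [2.352, -2.082, -0.0]
ft_force: [0.8, 1.0, -2.7]
finger_gap: 0.28
```

```bash
python3 -c "
from h import *
st()"
```

```text
t 14.30 tcp [ 507.3 -238.5  237.7] xdir -83.02 zax [-3.e-04 -3.e-04 -1.e+00] F [ 0.8  1.  -2.7] T [ 0.5  -0.09  0.01] gap 25.8 j [-0.65  0.11  1.61 -0.    1.43  0.79]
```

There's no contact, and the tip is lower than the contact height was, so it is probably in the hole. Descending.

Emit:
{"op": "apply_moves", "data": {"moves": [[[15,0,0,1,0],[15,0,0,1,0],[15,0,0,0,0]]]}}

```text
t: 14.6
tcp_pos: [0.5073, -0.2384, 0.236]
tool_rot: [2.352, -2.082, 0.0]
ft_force: [-0.3, 1.1, -3.0]
finger_gap: 0.282
```

```bash
python3 -c "
from h import *
st()"
```

```text
t 14.60 tcp [ 507.3 -238.4  236. ] xdir -83.01 zax [-2.e-04 -3.e-04 -1.e+00] F [-0.3  1.1 -3. ] T [ 0.3  -0.12 -0.02] gap 26.0 j [-0.65  0.11  1.61 -0.    1.42  0.79]
```

Emit:
{"op": "apply_moves", "data": {"moves": [[[15,0,0,1,0],[15,0,0,1,0],[15,0,0,1,0],[15,0,0,1,0],[15,0,0,0,0]]]}}

```text
t: 15.1
tcp_pos: [0.5073, -0.2382, 0.2321]
tool_rot: [2.353, -2.082, -0.0]
ft_force: [0.1, -0.2, -2.3]
finger_gap: 0.281
```

```bash
python3 -c "
from h import *
st()"
```

```text
t 15.10 tcp [ 507.3 -238.2  232.1] xdir -83.01 zax [-3.e-04  1.e-04 -1.e+00] F [ 0.1 -0.2 -2.3] T [ 0.29 -0.04  0.02] gap 25.9 j [-0.65  0.11  1.62 -0.    1.42  0.79]
```

Emit:
{"op": "apply_moves", "data": {"moves": [[[15,0,0,3,0],[15,0,0,3,0],[15,0,0,3,0],[15,0,0,3,0],[15,0,0,3,0],[15,0,0,0,0]]]}}

```text
t: 15.7
tcp_pos: [0.5072, -0.2381, 0.2166]
tool_rot: [2.353, -2.082, -0.001]
ft_force: [0.9, 0.9, -3.6]
finger_gap: 0.287
```

Emit:
{"op": "apply_moves", "data": {"moves": [[[15,0,0,3,0],[15,0,0,3,0],[15,0,0,3,0],[15,0,0,3,0],[15,0,0,2,0],[15,0,0,0,0]]]}}

```text
t: 16.3
tcp_pos: [0.5072, -0.2381, 0.2028]
tool_rot: [2.353, -2.082, -0.001]
ft_force: [0.5, 1.3, -2.9]
finger_gap: 0.282
```

```bash
python3 -c "
from h import *
st()"
```

```text
t 16.30 tcp [ 507.2 -238.1  202.8] xdir -83.01 zax [-4.e-04  4.e-04 -1.e+00] F [ 0.5  1.3 -2.9] T [ 0.46 -0.13 -0.04] gap 25.9 j [-0.65  0.13  1.65  0.    1.36  0.79]
```

Emit:
{"op": "apply_moves", "data": {"moves": [[[15,0,0,2,0],[15,0,0,2,0],[15,0,0,2,0],[15,0,0,1,0],[15,0,0,1,0],[15,0,0,1,0],[15,0,0,1,0],[15,0,0,0,0]]]}}

```text
t: 17.1
tcp_pos: [0.5073, -0.2382, 0.1932]
tool_rot: [-2.353, 2.082, 0.0]
ft_force: [-0.1, 2.9, -1.5]
finger_gap: 0.282
```

```bash
python3 -c "
from h import *
st()"
```

```text
t 17.10 tcp [ 507.3 -238.2  193.2] xdir -83.01 zax [-1.e-04  2.e-04 -1.e+00] F [-0.1  2.9 -1.5] T [0.72 0.04 0.02] gap 25.9 j [-0.65  0.14  1.66  0.    1.34  0.79]
```

Emit:
{"op": "apply_moves", "data": {"moves": [[[15,-0.4,0,1,0],[15,0,0,1,0],[15,0,0,1,0],[15,0,0,1,0],[15,0,0,0,0]]]}}

```text
t: 17.6
tcp_pos: [0.5073, -0.2379, 0.1891]
tool_rot: [2.353, -2.082, 0.0]
ft_force: [0.5, 1.4, -2.3]
finger_gap: 0.281
```

```bash
python3 -c "
from h import *
st()"
```

```text
t 17.60 tcp [ 507.3 -237.9  189.1] xdir -83.00 zax [-1.e-04 -1.e-04 -1.e+00] F [ 0.5  1.4 -2.3] T [ 0.44 -0.05 -0.03] gap 25.8 j [-0.65  0.14  1.67 -0.    1.33  0.79]
```

Emit:
{"op": "apply_moves", "data": {"moves": [[[15,0,0,1.5,0],[15,0,0,1.5,0],[15,0,0,1.5,0],[15,0,0,1.5,0],[15,0,0,1.5,0],[15,0,0,1.5,0],[15,0,0,0,0]]]}}

```text
t: 18.3
tcp_pos: [0.5076, -0.2379, 0.1812]
tool_rot: [-2.353, 2.082, -0.001]
ft_force: [-1.6, 2.8, 4.6]
finger_gap: 0.285
```

Emit:
{"op": "apply_moves", "data": {"moves": [[[15,0,0,1.5,0],[15,0,0,1.5,0],[15,0,0,1.5,0],[15,0,0,1.5,0],[15,0,0,0,0]]]}}

```text
t: 18.8
tcp_pos: [0.5076, -0.2379, 0.175]
tool_rot: [-2.353, 2.082, -0.001]
ft_force: [-1.4, 2.2, 5.0]
finger_gap: 0.282
```

```bash
python3 -c "
from h import *
st()"
```

```text
t 18.80 tcp [ 507.6 -237.9  175. ] xdir -83.00 zax [ 6.e-04 -3.e-04 -1.e+00] F [-1.4  2.2  5. ] T [ 0.81  0.38 -0.  ] gap 26.0 j [-0.65  0.15  1.68  0.    1.3   0.79]
```

The plug is being pushed at about 7 N. Home should be near TCP z 0.1676, so I'll press on in small steps.

Emit:
{"op": "apply_moves", "data": {"moves": [[[15,0,0,1.5,0],[15,0,0,1.5,0],[15,0,0,1.5,0],[15,0,0,1,0],[15,0,0,0,0]]]}}

```text
t: 19.3
tcp_pos: [0.5076, -0.2379, 0.1696]
tool_rot: [-2.353, 2.082, -0.001]
ft_force: [-0.8, 3.6, 5.8]
finger_gap: 0.282
```

Emit:
{"op": "apply_moves", "data": {"moves": [[[15,0,0,0.8,0],[15,0,0,0.8,0],[15,0,0,0.8,0],[15,0,0,0,0]]]}}

```text
t: 19.7
tcp_pos: [0.5077, -0.2379, 0.1676]
tool_rot: [-2.353, 2.081, -0.001]
ft_force: [-1.2, 4.3, 6.4]
finger_gap: 0.284
```

```bash
python3 -c "
from h import *
st()"
```

```text
t 19.70 tcp [ 507.7 -237.9  167.6] xdir -83.00 zax [ 9.e-04 -3.e-04 -1.e+00] F [-1.2  4.3  6.4] T [0.96 0.5  0.  ] gap 26.1 j [-0.65  0.16  1.69  0.    1.29  0.79]
```

Emit:
{"op": "apply_moves", "data": {"moves": [[[15,0,0,0.8,0],[15,0,0,0.8,0],[15,0,0,0,0]]]}}

```text
t: 20.0
tcp_pos: [0.5078, -0.2379, 0.1675]
tool_rot: [-2.353, 2.081, -0.002]
ft_force: [-5.3, 5.4, 14.8]
finger_gap: 0.279
```

```bash
python3 -c "
from h import *
st()"
```

```text
t 20.00 tcp [ 507.8 -237.9  167.5] xdir -82.99 zax [ 1.1e-03 -7.0e-04 -1.0e+00] F [-5.3  5.4 14.8] T [ 1.31  1.06 -0.05] gap 25.7 j [-0.65  0.16  1.69  0.    1.29  0.79]
```

The collar is seated: z stopped at 0.1675, the expected home height, and the force jumped. One small press more, then open and withdraw upward.

Emit:
{"op": "apply_moves", "data": {"moves": [[[15,0,0,0.6,0],[15,0,0,0,0],[15,0,0,-0.8,0],[60,0,0,0,0],[60,0,0,0,0],[60,0,0,0,0],[60,0,0,0,0],[60,0,0,0,0],[60,0,0,0,0],[60,0,0,0,0]]]}}

```text
t: 21.0
tcp_pos: [0.5073, -0.2379, 0.165]
tool_rot: [2.353, -2.082, 0.0]
ft_force: [0.2, 0.2, 0.4]
finger_gap: 0.651
```

Emit:
{"op": "apply_moves", "data": {"moves": [[[60,0,0,-5,0],[60,0,0,-15,0],[60,0,0,-25,0],[60,0,0,-35,0],[60,0,0,-35,0],[60,0,0,0,0],[60,0,0,0,0]]]}}

```text
t: 21.7
tcp_pos: [0.5079, -0.2383, 0.2822]
tool_rot: [-2.353, 2.082, -0.006]
ft_force: [-0.1, -0.4, -0.9]
finger_gap: 0.654
```

```bash
python3 - <<'E'
from h import *
st()
s=snap('wrist','w5'); b=snap('side','s5')
top=[[.5045,-.2385,.204],[.5045,-.2385,.158]]
p=proj(s,top);q=proj(b,top);print(p,q)
x,y=p.mean(0).astype(int);u,v=q.mean(0).astype(int);y=max(y,70)
c=np.zeros((560,800,3),np.uint8);c[:,:400]=crop('w5',x-50,y-70,x+50,y+70,4);c[:,400:]=crop('s5',u-40,v-56,u+40,v+56,5)
cv2.imwrite('pics/c5.png',c)
E
```

```text
t 21.70 tcp [ 507.9 -238.3  282.2] xdir -83.00 zax [ 0.0028 -0.0022 -1.    ] F [-0.1 -0.4 -0.9] T [-0.02  0.07 -0.05] gap 60.2 j [-0.65  0.08  1.55 -0.    1.51  0.79]
[[323.73304333 211.1225258 ]
 [323.63461151 193.76176053]] [[403.00564937 141.74178037]
 [400.96608081 156.33402884]]
```

View pics/c5.png

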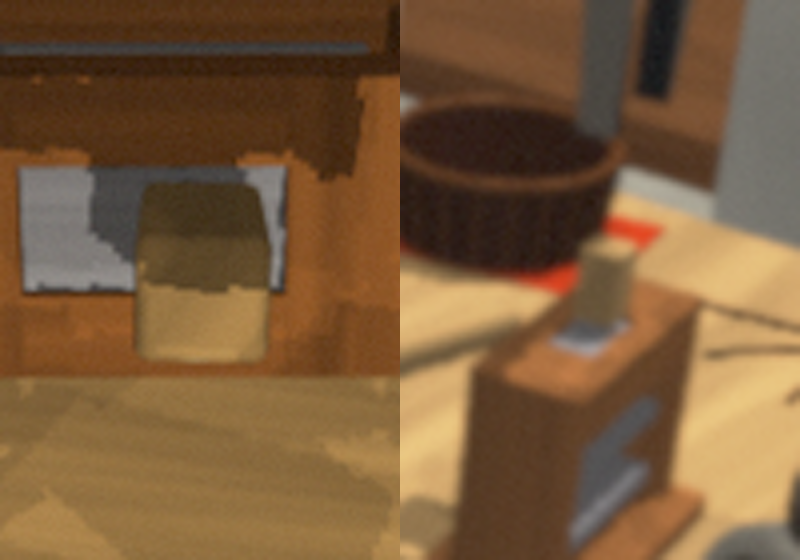

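The spindle stands upright with its collar in the window. The handle top in the side view is at (402.4,141.4) against (403.0,141.7) predicted for home. The gripper is clear, so I'll hand in.

```bash
python3 -c "
from plant import robot
print(robot.finish_job())"
```

```text
the job is handed in; nothing more can be done
None
```

The spindle is home in the stand and released, and I handed the job in at about 22 s of the 67 s allowed. I gripped it by the wooden handle and lowered it through the guide plate's hole on the first try. I then slid the plate along until the tip found the upper bearing by touch. After that it went through both bearings and pushed the plug down at about 7 N.

**Seating:** the descent stopped at TCP z 167.5 mm, against 167.6 mm expected for home. The vertical force there rose from 6 to 15 N at the last reading. I pressed 0.6 mm more before easing off, and took no reading during that press, so the peak force is not measured.

**After release:** the force on the tool was about zero with the fingers open. In the side view the handle's top was within 1 px of its predicted home position, and the spindle looked upright.

**Disagreements:** the wrist and top cameras differed by about 3 mm in absolute position, so I aligned by the distance between tip and hole in each view. I did not look at the bystanders again at the end, but the gripper never went down near any of them.

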